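# Hold the parts-soaking tank open by its lid lever

## Task

Open the parts-soaking tank and hold it open so that I can take out the air horn: with the fingertips push the swivel catch aside until it is clear of the lid, then press the pad at the long end of the lid lever all the way down to its stop, so that the heavy lid swings up, and finish while still holding the pad down. Only touch and push, lift or carry nothing; do not touch the lid itself, and leave the small bottle, the vacuum capsule and the screwdriver where they are.

Things in the scene. Friction and masses are not known exactly. Their poses are not given: they have to be found in the camera images.
- dip_tank: Grey steel tank fixed to the bench, 200 deep (x), 240 wide (y), lid top 125 mm above the bench. Origin on the bench under its centre; its -x points out of its front to the robot, +y to its left, z up; yaw within 0.3 rad. In its frame the lid spans x -0.106 to 0.106 (hinge), y -0.127 to 0.127; lever along its right wall at y -0.138; catch ledge in front at y 0.03, top z 0.098, out to x -0.146.
- lid: The heavy steel lid plate, 206 x 254 x 4 mm, about 1 kg, hinged along the tank's rear edge; it falls shut by its own weight when the lever is let go. Origin on the middle of the hinge axis. A lug on its right edge, 36 mm from the hinge, rests on the lever's roller. The robot must not touch it.
- lid_hinge (a joint): Opening angle of the lid in rad: 0 shut, about 0.8 when the lever is on its stop. The catch blocks it at about 0.01 unless swung aside.
- lever: Steel lid lever, flat bar 7 mm wide, 275 long, its tread pad in front of the tank's right corner. Turns on a pin 125 mm above the bench; short arm 65 mm with a roller under the lid's lug, long arm 190 mm to the pad's middle. Origin on the pin; its -x runs along the bar to the pad, z square to the pad's top.
- lever_hinge (a joint): Lever angle in rad: 0 at rest (pad up, bar 0.25 rad above level), 0.5 fully pressed on its stop (bar 0.25 rad below level). The lid's weight and a return spring push the pad back up: it takes about 8 to 18 N at the beginning, falling to about 4 N at the stop.
- pad_top (a point): Middle of the top of the ribbed rubber pad, 50 mm along the lever by 60 mm across. At rest about 191 mm above the bench; fully pressed about 97 mm, having moved about 95 mm down and, on its way, up to 10 mm out along the tank's -x.
- catch_hinge (a joint): Angle of the swivel catch about the vertical, rad (positive anticlockwise from above): 0 straight back over the lid, beyond 1.2 either way clear of the lid, stops at -1.6 and 1.6; starts within 0.3 of 0. Swings with about 1 N at its tail, stays where left. Positive: the tail has gone to the tank's right (-y); negative: to its left.
- catch_pivot (a point): The catch's pivot, on the underside of the catch bar, 127 mm above the bench, 22 mm in front of the lid's front edge. The round spacer below it is 16 mm across.
- catch_tail (a point): Near the outer end of the catch's tail, 40 mm from the pivot, mid-thickness. The catch is a steel bar 86 x 16 x 5 mm, 40 mm of it behind the pivot over the lid and 46 mm in front, with an upright thumb fin 26 x 4 x 14 mm on the tail; free space 30 mm high below the tail beside the ledge.
- thread_lock: Bystander: small teal bottle with white nozzle, 34 x 34 x 91 mm, loose, to the right of the lever. Origin underneath.
- vacuum_capsule: Bystander: plated vacuum capsule, a 55 mm drum with a thin upright stem, 49 mm tall, loose in front of the tank. Origin underneath.
- screwdriver: Bystander: stubby screwdriver with wooden handle, 128 x 33 x 24 mm, lying loose in front of the tank's left corner. Origin underneath.

How it is judged (in metres and radians):
On the way, in this order (a step that is already met when the one before it is completed fails the run):
1. the swivel catch is swung clear of the lid ((value of joint catch_hinge above 1.2 rad or value of joint catch_hinge below -1.2 rad)), for 0.2 s.
2. the lid is raised by the lever (value of joint lid_hinge above 0.65 rad and contact force between the fingers and lever above 1 N), for 0.2 s.
At the end, for the whole second after the job is handed in: The fingers press on the lever (over 1 N) and hold it at or near its stop (lever angle over 0.42 rad), the lid stands open (over 0.65 rad) and still, carried by the lever alone, and the catch is clear of the lid (over 1.2 rad either way) (all of step 2 and value of joint lever_hinge above 0.42 rad and angular speed of lid below 0.1 rad/s and contact force between lever and lid above 3 N and contact force between the arm and lid below 0.5 N and (value of joint catch_hinge above 1.2 rad or value of joint catch_hinge below -1.2 rad)); the arm keeps its last pose, push and grip.
It fails at once if the robot pushes or lifts the lid itself (over 3 N) (contact force between any of the arm, the fingers and lid above 3 N).
It fails at once if the small bottle, vacuum capsule or screwdriver is moved more than 30 mm (distance of any of thread_lock, vacuum_capsule, screwdriver from where it was at the start of the episode above 0.03 m).
It also fails if it takes over 45 s, if anything falls off the work surface, if the arm or the gripper's body presses on something with over 40 N, if the wrist force passes 120 N, or if a joint passes its speed limit or range.

## Robot

A 6-joint arm with a two-finger parallel gripper is mounted at the origin on a cart in front of the work surface, level with it; the furniture and walls round the work are solid. World frame = base frame: x ahead of the robot, y to its left, z up, the work surface at z = 0. Lengths are in m, angles in degrees, forces in N, time in s.
With the tool pointing down it reaches from about 0.375 to 0.9 m from the base axis. Payload 3.1 kg.
Tool frame: the origin (TCP) lies between the finger pads; the fingertips stand 11 mm ahead of it and the grasp point (between the pads) lies 8 mm behind it; z points along the fingers, y is the line along which they close (so a half turn about z gives the same grasp; the last joint's range is limited). The gripper opens to 87 mm and grips with 3 to 60 N. Pads are 19 mm wide; open, the fingers measure 117 mm over their backs; the gripper's body (75 mm by 190 mm) begins 51 mm behind the grasp point.
Start: joints at [-78.925, 30.224, 82.088, -0, 67.689, -10.227], TCP at [0.227, -0.582, 0.234] pointing down, gripper open.
Joint ranges: [-176.69, 176.69], [-43.24, 126.21], [12.49, 139.97], [-82, 262], [0, 151.66], [-163.58, 163.58]. Speed limits (degrees/s): [159.86, 159.86, 180, 180, 180, 180].

## Interface

Orientations are given as a 3x3 rotation matrix whose columns are the frame's x, y, z axes.
In Python, from rig import bot, viewer, workorder, nets gives the robot as it stands. The module is installed in compiled form; this text tells all that it offers.
- The arm moves only by the tool move_arm, never from a script. Its argument "increments" is a list of rows, each a list of 7 numbers: the shift along the tool's x, y, z normalised to -1 to 1, where 1 is 0.3 m, then the turn, a rotation vector about the tool's x, y, z normalised to -1 to 1, where 1 is pi rad, then the opening, from 0 (shut) to 1 (fully open). In form: [[tx, ty, tz, wx, wy, wz, grip], ...]. A call has 1 to 10 rows; each row is the pose to reach, as a shift and turn from the pose commanded when the call began, along the tool's axes at that moment, turning the shorter way round; what a row does not reach only later rows make up. A row lasts 1/12 s, in which the tool goes at most 41.7 mm and 7.16 degrees, less where a joint would pass 70% of its speed; a pose out of reach is approached as far as the arm can. A call with a number of a shift or a turn outside -1 to 1 is refused whole. A call with a gripper value outside its range is refused whole. The fingers move at their own pace and stop on an object; the grip force is fixed at half the most. Time passes only in rows, so rows that repeat a pose let the fingers close. It gives the time, the measured TCP pose, the force, the opening and the grip force at its end, in the units of the state.
- bot.read_state(): the state, without advancing time (a new reading comes with each control period).
- viewer.capture(name): name is "scene" or "top"; returns a dict with "image" (420x560x3 uint8, blue, green, red), "K" (3x3 intrinsics, pixels), "dist" ([k1, k2, p1, p2, k3] as OpenCV has them; the pictures are not rectified), "eye" and "orientation" of the camera in the world. Camera axes: x right, y up, looking along -z (the intrinsics and any distortion apply to the point x, -y, -z); pixel columns grow to the right and rows downward; lengths in m; the calibration is good to about 2 mm. A picture is of the moment at which its call begins. There is no depth.
- workorder.hand_in(): hands the job in; it is judged then, once.
Trained networks look in the newest picture that a camera, given by its name, has taken for a name from the list of things; names that differ only in an ending like _2 or _b are one class to them, and where a whole thing is asked for, a point or a joint stands for the part that bears it (a point fixed in the world has none). Each returns a list of dicts, best first, with "conf" (0 to 1); they miss things now and then, are a little off and sometimes report something else, mostly with a low value. They report only what shows in the picture. A call takes as long as a camera call.
- nets.find_in(camera, thing): "location" ([column, row] in pixels, amid what is visible of it).
The state is a dict: "time_s": time; "joint_positions": joint angles; "qvel": joint speeds; "tau": joint torques, N m; "position": TCP position; "tcp_rot": TCP orientation; "force": force on the tool from outside, world axes, zero at the start; "moment": the same for the moment, N m; "opening": opening from 0.0 (shut) to 1.0 (fully open); "grasp_force": force on a finger pad.
Only numpy, scipy, OpenCV 4.12 (cv2) and the standard library are available. Lean on these libraries where they do the work, as an engineer would, in place of code of your own. Each camera call takes 0.05 s, during which the arm holds its last target. There are 200 camera calls.

## Working session

There is one attempt and no reset: what is moved stays moved. The work goes in short steps, Python scripts to look and compute and a tool call to move; the robot and the scene stay as the last step left them, time stands still between calls to the robot, and variables do not carry over. Pictures are saved under pics/ and viewed, at most 10 in all, crops included, and the job is handed in when it is done.

Besides the shell and the picture viewer there is one more tool, called after "Request:" as name(argument=value, ...), one argument or row to a line, values as JSON. move_arm: Moves the arm, as the interface text tells. Its arguments: {"type":"object","properties":{"increments":{"type":"array"}},"required":["increments"]}

```bash
mkdir -p pics; cat > h.py <<'E'
import numpy as np, cv2
from rig import bot, viewer, workorder, nets
def cam(n):
    c=viewer.capture(n); c={k:np.array(v) for k,v in c.items()}; return c
def pix(c,P):
    P=np.atleast_2d(np.array(P,float)); q=(P-c["eye"])@c["orientation"]*[1,-1,-1]
    return cv2.projectPoints(q.reshape(-1,1,3),np.zeros(3),np.zeros(3),c["K"].astype(float),c["dist"].astype(float))[0].reshape(-1,2)
def ray(c,uv):
    u=cv2.undistortPoints(np.array(uv,float).reshape(1,1,2),c["K"].astype(float),c["dist"].astype(float)).ravel()
    return c["orientation"]@np.array([u[0],-u[1],-1])
def atz(c,uv,z):
    d=ray(c,uv); return c["eye"]+d*(z-c["eye"][2])/d[2]
def tri(cs,uvs):
    A=np.zeros((3,3));b=np.zeros(3)
    for c,uv in zip(cs,uvs):
        d=ray(c,uv);d/=np.linalg.norm(d);M=np.eye(3)-np.outer(d,d);A+=M;b+=M@c["eye"]
    return np.linalg.solve(A,b)
E
python3 - <<'E'
from h import *
np.set_printoptions(precision=3,suppress=True)
C={n:cam(n) for n in("scene","top")}
print(bot.read_state()["tcp_rot"])
for n in C:
    cv2.imwrite(f"pics/{n}0.png",C[n]["image"]); print(n,C[n]["eye"])
for t in "dip_tank lid lever pad_top catch_pivot catch_tail thread_lock vacuum_capsule screwdriver".split():
    r={n:nets.find_in(n,t) for n in C}
    for n in r: print(t,n,[(np.round(x["location"]),round(x["conf"],2)) for x in r[n][:2]])
    if r["scene"] and r["top"]: print("   ",tri([C["scene"],C["top"]],[r[n][0]["location"] for n in("scene","top")]))
E
```

```text
[[ 0.932  0.363 -0.   ]
 [ 0.363 -0.932  0.002]
 [ 0.    -0.002 -1.   ]]
scene [0.243 0.654 0.802]
top [ 0.553 -0.108  0.996]
dip_tank scene [(array([233., 230.]), 0.94)]
dip_tank top [(array([259., 190.]), 0.76), (array([342., 252.]), 0.72)]
    [ 0.696 -0.05   0.068]
lid scene [(array([232., 221.]), 0.71)]
lid top [(array([254., 186.]), 0.77), (array([348., 192.]), 0.37)]
    [ 0.698 -0.044  0.101]
lever scene [(array([303., 179.]), 0.83)]
lever top [(array([286., 267.]), 0.6), (array([338., 250.]), 0.58)]
    [ 0.542 -0.108  0.233]
pad_top scene [(array([307., 178.]), 0.96)]
pad_top top [(array([336., 250.]), 0.58)]
    [ 0.572 -0.204  0.164]
catch_pivot scene [(array([285., 234.]), 0.76)]
catch_pivot top [(array([244., 252.]), 0.51)]
    [ 0.556 -0.03   0.133]
catch_tail scene []
catch_tail top [(array([250., 253.]), 0.71)]
thread_lock scene [(array([235., 230.]), 0.52), (array([276., 182.]), 0.41)]
thread_lock top [(array([346., 194.]), 0.52)]
    [ 0.756 -0.24  -0.105]
vacuum_capsule scene [(array([310., 254.]), 0.67)]
vacuum_capsule top [(array([286., 268.]), 0.91), (array([256., 184.]), 0.53)]
    [ 0.526 -0.113  0.012]
screwdriver scene [(array([305., 312.]), 0.64)]
screwdriver top [(array([213., 296.]), 0.62)]
    [0.462 0.052 0.013]
```

```bash
python3 - <<'E'
import cv2
for n,(a,b,c,d) in {"top":(150,330,180,420),"scene":(120,340,160,400)}.items():
    i=cv2.imread(f"pics/{n}0.png"); cv2.imwrite(f"pics/{n}0c.png",cv2.resize(i[a:b,c:d],None,fx=10/3 if n=="top" else 8/3,fy=10/3 if n=="top" else 8/3,interpolation=cv2.INTER_CUBIC))
E
```

```text
(no output)
```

View pics/top0c.png

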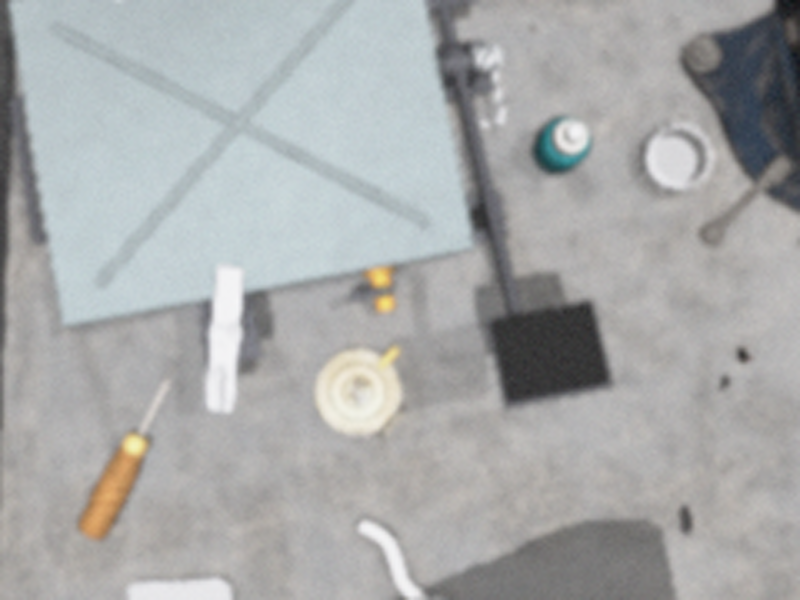

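View pics/scene0c.png

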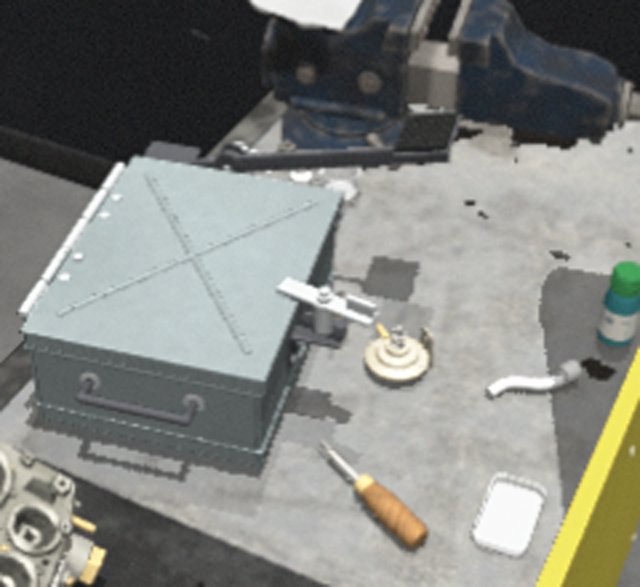

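The top crop shows the catch bar from (228,267) to (220,410), the lid's front corners at (65,325) and (470,247), the pad around (550,353), the capsule at (358,392) and the screwdriver tip at (165,382). I'll turn these into positions next.

```bash
python3 - <<'E'
from h import *
np.set_printoptions(precision=4,suppress=True)
c=cam("top"); s=cam("scene")
f=lambda u,v,z:atz(c,(180+u*.3,150+v*.3),z)
L=f(65,325,.125);R=f(470,247,.125);print("lid",L,R,np.linalg.norm(L-R))
y=(L-R)/np.linalg.norm(L-R);x=np.array([y[1],-y[0],0]);yaw=np.arctan2(x[1],x[0]);print("yaw",yaw)
o=(L+R)/2+x*.106;o[2]=0;print("tank",o)
T=lambda a,b,z:o+x*a+y*b+[0,0,z]
print("pivot",T(-.128,.03,.127))
b,t=f(228,267,.132),f(220,410,.132);print("catch back,tail",b,t,np.linalg.norm(b-t),(t+(b-t)*46/86))
d=b-t;print("catch ang",np.arctan2(d[1],d[0])-yaw)
p=[f(*q,.19) for q in((492,318),(592,302),(610,382),(508,404))];print("pad",np.mean(p,0),np.array(p))
print("capsule",f(358,392,.02),"scrd",f(120,470,.015),"tip",f(168,380,.01), "bottle",f(570,135,.09))
print("scene proj: pivot",(pix(s,T(-.128,.03,.13))-[160,120])*8/3,"pad",(pix(s,np.mean(p,0))-[160,120])*8/3,"lid corners",(pix(s,[L,R])-[160,120])*8/3)
r=bot.read_state();print(r["position"],r["force"])
E
```

```text
lid [0.5671 0.0625 0.125 ] [ 0.6174 -0.1813  0.125 ] 0.24889663236440027
yaw 0.20370103185371577
tank [ 0.6961 -0.0379  0.    ]
pivot [ 0.5647 -0.0345  0.127 ]
catch back,tail [ 0.6031 -0.0361  0.132 ] [ 0.5181 -0.033   0.132 ] 0.0850538493947544 [ 0.5636 -0.0347  0.132 ]
catch ang -0.2399013244353853
pad [ 0.5552 -0.2207  0.19  ] [[ 0.5733 -0.1882  0.19  ]
 [ 0.5828 -0.2438  0.19  ]
 [ 0.5387 -0.2537  0.19  ]
 [ 0.526  -0.1972  0.19  ]]
capsule [ 0.527  -0.1156  0.02  ] scrd [0.472  0.0439 0.015 ] tip [0.5328 0.0134 0.01  ] bottle [ 0.6917 -0.2473  0.09  ]
scene proj: pivot [[323.8042 298.6831]] pad [[427.0094 127.5861]] lid corners [[265.0575 377.1107]
 [342.3906 190.6207]]
[ 0.2271 -0.5823  0.2336] [ 0.1344  0.1628 -0.24  ]
```

Request:
move_arm(
  increments=[
    [0.775, -0.618, 0, 0, 0, 0.053, 0],
    [0.775, -0.618, 0, 0, 0, 0.053, 0],
    [0.775, -0.618, 0, 0, 0, 0.053, 0],
    [0.775, -0.618, 0, 0, 0, 0.053, 0],
    [0.775, -0.618, 0, 0, 0, 0.053, 0],
    [0.775, -0.618, 0, 0, 0, 0.053, 0],
    [0.775, -0.618, 0, 0, 0, 0.053, 0],
    [0.775, -0.618, 0, 0, 0, 0.053, 0],
    [0.775, -0.618, 0, 0, 0, 0.053, 0],
  ],
)

```text
time_s: 1.85
position: [0.3773, -0.3225, 0.2338]
tcp_rot: [[0.978, 0.208, -0.0], [0.208, -0.978, 0.0], [-0.0, -0.0, -1.0]]
force: [0.5, -0.1, -1.0]
opening: 0.399
grasp_force: 0.0
```

```bash
cat >> h.py <<'E'
np.set_printoptions(precision=4,suppress=True)
O=np.array([.6957,-.0379,0]);Y=.2037
RT=np.array([[np.cos(Y),-np.sin(Y),0],[np.sin(Y),np.cos(Y),0],[0,0,1]])
def go(*pts):
    r=bot.read_state();p=np.array(r["position"]);R=np.array(r["tcp_rot"])
    print("tank pos",RT.T@(p-O),"F_tank",RT.T@np.array(r["force"]),r["opening"],r["time_s"]);print(R)
    for q in pts: print(q,(R.T@(O+RT@np.array(q)-p))/.3)
E
python3 -c "
from h import *
P=[(-.173,.005,.234),(-.173,.005,.126)]
go(*P)"
```

```text
tank pos [-0.3694 -0.2143  0.2338] F_tank [ 0.5077 -0.1879 -0.9948] 0.39934128376871847 1.85
[[ 0.978   0.2084 -0.0001]
 [ 0.2084 -0.978   0.0004]
 [-0.0001 -0.0005 -1.    ]]
(-0.173, 0.005, 0.234) [ 0.6593 -0.7269 -0.0004]
(-0.173, 0.005, 0.126) [ 0.6594 -0.7267  0.3596]
```

Request:
move_arm(
  increments=[
    [0.66, -0.727, 0, 0, 0, 0, 0],
    [0.66, -0.727, 0, 0, 0, 0, 0],
    [0.66, -0.727, 0, 0, 0, 0, 0],
    [0.66, -0.727, 0, 0, 0, 0, 0],
    [0.66, -0.727, 0, 0, 0, 0, 0],
    [0.66, -0.727, 0, 0, 0, 0, 0],
    [0.66, -0.727, 0, 0, 0, 0, 0],
    [0.66, -0.727, 0.12, 0, 0, 0, 0],
    [0.66, -0.727, 0.24, 0, 0, 0, 0],
    [0.66, -0.727, 0.36, 0, 0, 0, 0],
  ],
)

```text
time_s: 2.68
position: [0.5277, -0.0722, 0.1251]
tcp_rot: [[0.979, 0.205, 0.004], [0.205, -0.979, -0.002], [0.004, 0.003, -1.0]]
force: [-0.5, 0.1, -0.8]
opening: 0.004
grasp_force: 0.0
```

```bash
python3 - <<'E'
from h import *
P=[]
for a in (-.24,-.5,-.75,-1.0,-1.25,-1.48):
    f=np.pi+a; P.append(np.round([-.128+.038*np.cos(f)-.023*np.sin(f),.03+.038*np.sin(f)+.023*np.cos(f),.126],4))
go(*P)
c=cam("scene");cv2.imwrite("pics/s1.png",cv2.resize(c["image"][120:340,160:400],None,fx=8/3,fy=8/3,interpolation=cv2.INTER_CUBIC))
E
```

```text
tank pos [-0.1714  0.0004  0.1251] F_tank [-0.4681  0.1951 -0.8131] 0.004119109995331063 2.6833
[[ 0.9787  0.205   0.0042]
 [ 0.2051 -0.9787 -0.0021]
 [ 0.0037  0.003  -1.    ]]
[-0.1704  0.0167  0.126 ] [ 0.0035 -0.0542 -0.0031]
[-0.1724  0.028   0.126 ] [-0.003  -0.0919 -0.0032]
[-0.1715  0.0391  0.126 ] [ 0.0001 -0.1289 -0.0033]
[-0.1679  0.0495  0.126 ] [ 0.0122 -0.1636 -0.0034]
[-0.1618  0.0588  0.126 ] [ 0.0326 -0.1945 -0.0034]
[-0.1544  0.0658  0.126 ] [ 0.0573 -0.2178 -0.0034]
```

View pics/s1.png

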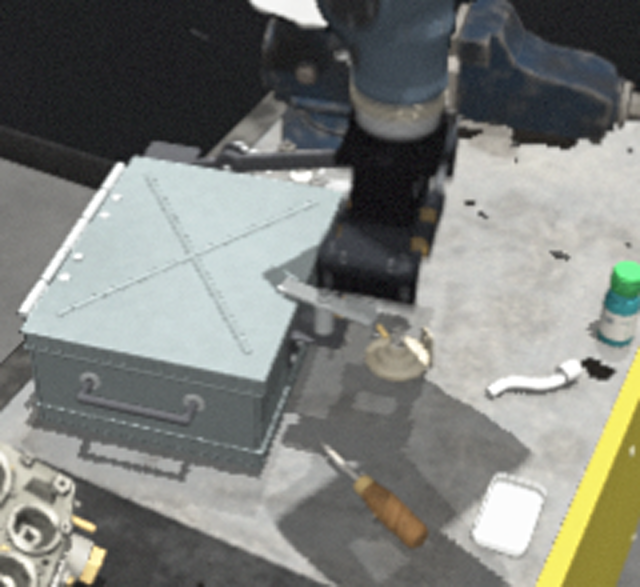

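The gripper stands just right of the tail at about (370,290), clear of the capsule, and the catch has not moved. Now I'll sweep the tail to the left.

Request:
move_arm(
  increments=[
    [0.009, -0.04, 0, 0, 0, 0, 0],
    [0.003, -0.06, 0, 0, 0, 0, 0],
    [0.002, -0.077, 0, 0, 0, 0, 0],
    [0.005, -0.114, 0, 0, 0, 0, 0],
    [0.017, -0.148, 0, 0, 0, 0, 0],
    [0.037, -0.179, 0, 0, 0, 0, 0],
    [0.062, -0.203, 0, 0, 0, 0, 0],
    [0.062, -0.203, 0, 0, 0, 0, 0],
    [0.062, -0.203, 0, 0, 0, 0, 0],
  ],
)

```text
time_s: 3.48
position: [0.5323, -0.0068, 0.1259]
tcp_rot: [[0.979, 0.206, 0.001], [0.206, -0.979, -0.0], [0.001, 0.0, -1.0]]
force: [-0.4, 0.3, -0.2]
opening: 0.003
grasp_force: 0.0
```

```bash
python3 - <<'E'
from h import *
go()
for n in("scene","top"):
    c=cam(n);i=c["image"][190:290,200:330] if n=="scene" else c["image"][200:300,190:320];cv2.imwrite(f"pics/{n}2.png",i)
a,b=[cv2.imread(f"pics/{n}2.png") for n in("scene","top")]
cv2.imwrite("pics/both2.png",cv2.resize(np.hstack([a,b]),None,fx=3,fy=3,interpolation=cv2.INTER_CUBIC))
E
```

```text
tank pos [-0.1538  0.0635  0.1259] F_tank [-0.3477  0.3415 -0.1503] 0.002568961869267888 3.4833
[[ 0.9786  0.2056  0.0013]
 [ 0.2056 -0.9786 -0.0001]
 [ 0.0012  0.0003 -1.    ]]
```

View pics/both2.png

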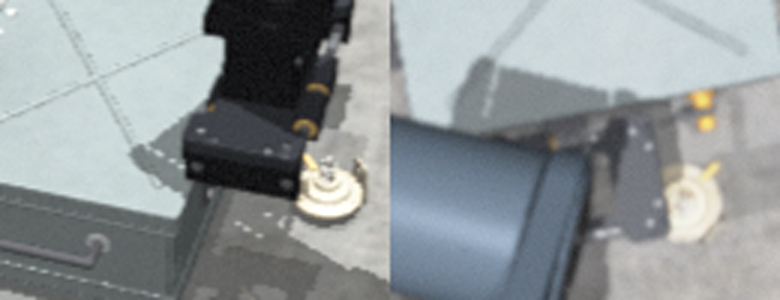

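Request:
move_arm(
  increments=[
    [-0.1, 0, 0, 0, 0, 0, 0],
    [-0.1, 0, -0.12, 0, 0, 0, 0],
    [-0.1, 0, -0.24, 0, 0, 0, 0],
    [-0.1, 0.1, -0.36, 0, 0, 0, 0],
    [-0.07, 0.723, -0.36, 0, 0, 0, 0],
    [-0.07, 0.723, -0.36, 0, 0, 0, 0],
    [-0.07, 0.723, -0.36, 0, 0, 0, 0],
    [-0.07, 0.723, -0.36, 0, 0, 0, 0],
    [-0.07, 0.723, -0.36, 0, 0, 0, 0],
    [-0.07, 0.723, -0.36, 0, 0, 0, 0],
  ],
)

```text
time_s: 4.42
position: [0.5566, -0.231, 0.2336]
tcp_rot: [[0.98, 0.198, 0.003], [0.198, -0.98, -0.004], [0.002, 0.004, -1.0]]
force: [0.5, 0.3, -0.2]
opening: 0.007
grasp_force: 0.0
```

```bash
python3 - <<'E'
from h import *
go((-.178,-.152,.206),(-.178,-.152,.1))
for n in("scene","top"):
    c=cam(n);cv2.imwrite(f"pics/{n}3.png",c["image"][150:300,180:380] if n=="top" else c["image"][150:300,200:400])
a,b=[cv2.imread(f"pics/{n}3.png") for n in("scene","top")]
cv2.imwrite("pics/both3.png",cv2.resize(np.hstack([a,b]),None,fx=2,fy=2,interpolation=cv2.INTER_CUBIC))
E
```

```text
tank pos [-0.1753 -0.161   0.2336] F_tank [ 0.5823  0.1823 -0.2354] 0.006785115902292684 4.4167
[[ 0.9802  0.1982  0.0031]
 [ 0.1982 -0.9802 -0.0039]
 [ 0.0023  0.0044 -1.    ]]
(-0.178, -0.152, 0.206) [-0.0095 -0.0303  0.0917]
(-0.178, -0.152, 0.1) [-0.0103 -0.0319  0.4451]
```

View pics/both3.png

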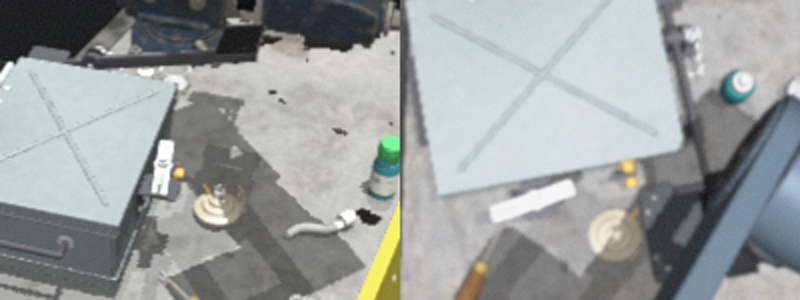

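In the top view the catch bar runs from (490,213) to (575,187), about 0.155 rad off the lid's edge. That puts the catch at about -1.4, clear of the lid. The bystanders have not moved and the gripper is over the pad, so I'll press.

Request:
move_arm(
  increments=[
    [-0.01, 0, 0.06, 0, 0, 0, 0],
    [-0.01, 0, 0.1, 0, 0, 0, 0],
    [-0.01, 0, 0.13, 0, 0, 0, 0],
    [-0.015, 0, 0.16, 0, 0, 0, 0],
    [-0.02, 0, 0.19, 0, 0, 0, 0],
    [-0.02, 0, 0.22, 0, 0, 0, 0],
    [-0.025, 0, 0.25, 0, 0, 0, 0],
    [-0.025, 0, 0.28, 0, 0, 0, 0],
    [-0.025, 0, 0.31, 0, 0, 0, 0],
    [-0.025, 0, 0.33, 0, 0, 0, 0],
  ],
)

```text
time_s: 5.35
position: [0.5447, -0.2248, 0.1352]
tcp_rot: [[0.978, 0.207, -0.006], [0.207, -0.978, -0.0], [-0.006, -0.001, -1.0]]
force: [-8.4, -3.4, 11.1]
opening: 0.006
grasp_force: 5.8
```

```bash
python3 - <<'E'
from h import *
go((-.18,-.152,.1))
c=cam("scene");cv2.imwrite("pics/s4.png",cv2.resize(c["image"][90:310,160:400],None,fx=8/3,fy=8/3,interpolation=cv2.INTER_CUBIC))
E
```

```text
tank pos [-0.1857 -0.1525  0.1352] F_tank [-8.9405 -1.6711 11.1184] 0.0056463524128814386 5.35
[[ 0.9784  0.2067 -0.0061]
 [ 0.2067 -0.9784 -0.0004]
 [-0.0061 -0.0009 -1.    ]]
(-0.18, -0.152, 0.1) [ 0.0196 -0.0015  0.1171]
```

View pics/s4.png

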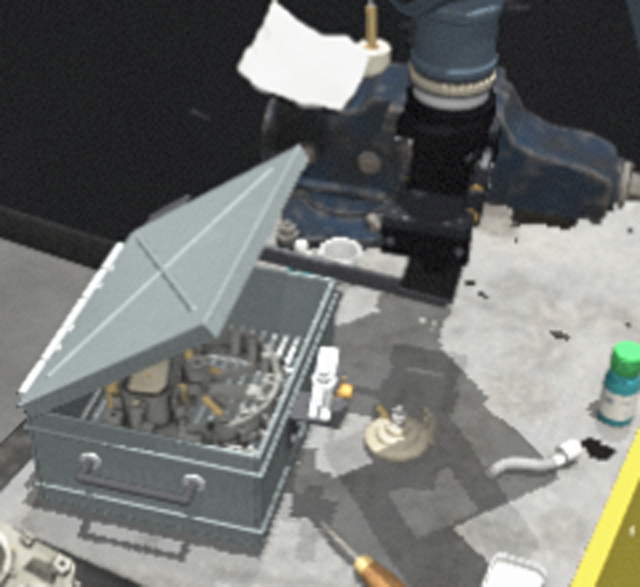

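The lid is opening with the catch clear at (325,380), and the bystanders haven't moved. I'll continue down to the stop.

Request:
move_arm(
  increments=[
    [0, 0, 0.03, 0, 0, 0, 0],
    [0.005, 0, 0.05, 0, 0, 0, 0],
    [0.01, 0, 0.065, 0, 0, 0, 0],
    [0.01, 0, 0.08, 0, 0, 0, 0],
    [0.015, 0, 0.09, 0, 0, 0, 0],
    [0.015, 0, 0.1, 0, 0, 0, 0],
    [0.015, 0, 0.1, 0, 0, 0, 0],
    [0.015, 0, 0.1, 0, 0, 0, 0],
  ],
)

```text
time_s: 6.07
position: [0.5486, -0.2238, 0.1088]
tcp_rot: [[0.978, 0.207, -0.007], [0.207, -0.978, -0.001], [-0.007, -0.001, -1.0]]
force: [-13.4, -1.8, 28.7]
opening: 0.005
grasp_force: 15.2
```

Request:
move_arm(
  increments=[
    [0, 0, 0, 0, 0, 0, 0],
    [0, 0, 0, 0, 0, 0, 0],
    [0, 0, 0, 0, 0, 0, 0],
    [0, 0, 0, 0, 0, 0, 0],
    [0, 0, 0, 0, 0, 0, 0],
    [0, 0, 0, 0, 0, 0, 0],
  ],
)

```text
time_s: 6.57
position: [0.5486, -0.2237, 0.1089]
tcp_rot: [[0.978, 0.207, -0.007], [0.207, -0.978, -0.001], [-0.007, -0.001, -1.0]]
force: [-13.4, -1.5, 27.3]
opening: 0.003
grasp_force: 15.1
```

```bash
python3 - <<'E'
from h import *
go()
c=cam("scene");cv2.imwrite("pics/s5.png",cv2.resize(c["image"][90:310,160:400],None,fx=8/3,fy=8/3,interpolation=cv2.INTER_CUBIC))
E
```

```text
tank pos [-0.1816 -0.1522  0.1089] F_tank [-13.434    1.2588  27.2906] 0.0026781459639644203 6.5667
[[ 0.9782  0.2074 -0.0066]
 [ 0.2074 -0.9783 -0.0006]
 [-0.0066 -0.0008 -1.    ]]
```

View pics/s5.png

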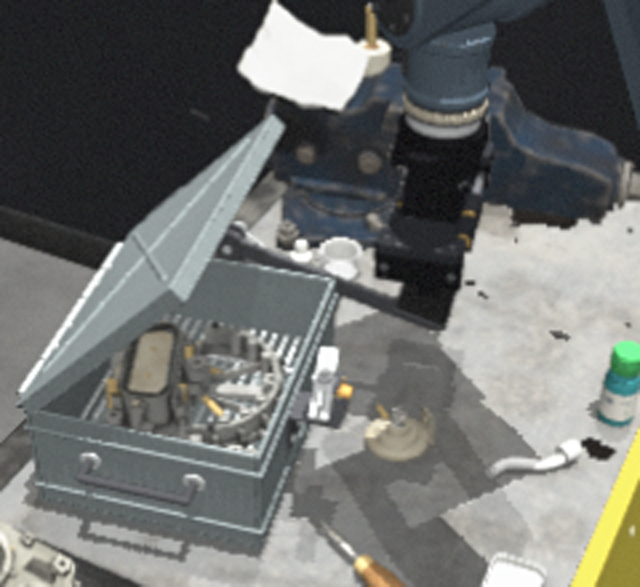

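The lid stands open, with its edge at (275,120). The lever is on its stop under a steady 27 N and the catch at (325,380) is clear, so I'll hand in.

```bash
python3 -c "
from h import *
print(workorder.hand_in())"
```

```text
the job is handed in; nothing more can be done
None
```

The tank is open: I swung the catch clear to about -1.4 rad, and the arm is holding the pad at its stop with about 27 N. The bottle, capsule and screwdriver look unmoved in the camera pictures. I handed the job in, but no verdict came back.

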